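# Stand the fallen board-support posts up again in their rack

## Task

Two of the five board-support posts in the aluminium channel have toppled and lean over its side walls, one towards the robot and one away. Stand both upright in the channel, each in its own place in the row, holding each one until its foot is on the channel floor instead of letting it drop or flop over. Leave the three standing posts upright where they are, and do not disturb the parts bin, the meter or the screwdriver.

Things in the scene. Friction and masses are not known exactly. Their poses are not given: they have to be found in the camera images.
- rack: fixed aluminium U-channel, open at both ends, 500 mm long (its y axis), 82 mm wide over all (its x axis), 54 mm high: floor 6 mm thick, two side walls 5 mm thick, 72 mm apart inside. Origin at the centre of its underside, on the table. Five posts share it in one row along y, about 95 mm apart (at least 85 mm), in any order
- post_near: Toppled post, 130 mm tall: square steel foot 40 x 40 x 30 mm, round black shaft 22 mm thick, 100 mm long. Origin on the axis at the top of the foot (30 mm above the underside); z runs along the shaft to its free end. It leans on the wall nearer to the robot, about 52 degrees from vertical, foot in the channel, free end out over the wall towards the robot
- post_far: Toppled post, 130 mm tall: square steel foot 40 x 40 x 30 mm, round black shaft 22 mm thick, 100 mm long. Origin on the axis at the top of the foot (30 mm above the underside); z runs along the shaft to its free end. It leans on the wall farther from the robot, about 52 degrees from vertical, foot in the channel, free end out over the wall away from the robot
- post_s1: Standing post, 130 mm tall: square steel foot 40 x 40 x 30 mm, round black shaft 22 mm thick, 100 mm long. Origin on the axis at the top of the foot (30 mm above the underside); z runs along the shaft to its free end. 
- post_s2: Standing post, 130 mm tall: square steel foot 40 x 40 x 30 mm, round black shaft 22 mm thick, 100 mm long. Origin on the axis at the top of the foot (30 mm above the underside); z runs along the shaft to its free end. 
- post_s3: Standing post, 130 mm tall: square steel foot 40 x 40 x 30 mm, round black shaft 22 mm thick, 100 mm long. Origin on the axis at the top of the foot (30 mm above the underside); z runs along the shaft to its free end. 
- parts_bin: bystander: loose open black plastic bin 160 x 100 x 60 mm beyond the rack's left end; origin at the centre of its underside
- meter: bystander: loose grey hand-held meter lying flat, 170 x 90 x 36 mm (42 mm with its dial), beyond the rack's right end; origin at the centre of its underside
- driver: bystander: loose screwdriver lying on the bench behind the rack, under 35 mm high; its x axis runs along it from handle to tip
Things that resemble listed ones, but are neither listed nor needed, are in the scene too. Leave any purple look-alike of the post_far alone.

How it is judged (in metres and radians):
On the way, in this order (a step that is already met when the one before it is completed fails the run):
1. one toppled post is upright on the channel floor, in its place, while the fingers still hold it (((angle between post_near's own z axis and vertical below 0.12 rad and z of post_near in the frame of rack between 0.033 and 0.041 m and x of post_near in the frame of rack between -0.024 and 0.024 m and distance of post_near from where it was at the start of the episode below 0.035 m and contact force between the fingers and post_near above 0.5 N) or (angle between post_far's own z axis and vertical below 0.12 rad and z of post_far in the frame of rack between 0.033 and 0.041 m and x of post_far in the frame of rack between -0.024 and 0.024 m and distance of post_far from where it was at the start of the episode below 0.035 m and contact force between the fingers and post_far above 0.5 N))), for 0.1 s.
2. both toppled posts are upright on the channel floor, in their places, the second while the fingers still hold it (angle between each of post_near, post_far's own z axis and vertical below 0.12 rad and z of post_near in the frame of rack between 0.033 and 0.041 m and x of post_near in the frame of rack between -0.024 and 0.024 m and distance of each of post_near, post_far from where it was at the start of the episode below 0.035 m and z of post_far in the frame of rack between 0.033 and 0.041 m and x of post_far in the frame of rack between -0.024 and 0.024 m and (contact force between the fingers and post_near above 0.5 N or contact force between the fingers and post_far above 0.5 N)), for 0.1 s.
At the end, for the whole second after the job is handed in: Both toppled posts stand still, upright within 0.06 rad, foot within 3 mm of the channel floor, origins within 35 mm of their starts; the three other posts are upright within 0.06 rad and within 20 mm of their starts; bin, meter and screwdriver within 30 mm of theirs (angle between each of post_near, post_far, post_s1, post_s2, post_s3's own z axis and vertical below 0.06 rad and z of post_near in the frame of rack between 0.033 and 0.039 m and x of post_near in the frame of rack between -0.024 and 0.024 m and distance of each of post_near, post_far from where it was at the start of the episode below 0.035 m and linear speed of each of post_near, post_far below 0.02 m/s and z of post_far in the frame of rack between 0.033 and 0.039 m and x of post_far in the frame of rack between -0.024 and 0.024 m and distance of each of post_s1, post_s2, post_s3 from where it was at the start of the episode below 0.02 m and distance of each of parts_bin, meter, driver from where it was at the start of the episode below 0.03 m); the robot touches nothing.
It fails at once if a standing post is tipped by more than 0.35 rad (angle between any of post_s1, post_s2, post_s3's own z axis and vertical above 0.35 rad).
It fails at once if the bin, meter or screwdriver is moved more than 30 mm (distance of any of parts_bin, meter, driver from where it was at the start of the episode above 0.03 m).
It also fails if it takes over 54 s, if anything falls off the work surface, if the arm or the gripper's body presses on something with over 40 N, if the wrist force passes 120 N, or if a joint passes its speed limit or range.

## Robot

A 6-joint arm with a two-finger parallel gripper is mounted at the origin on the work surface. World frame = base frame: x ahead of the robot, y to its left, z up, the work surface at z = 0. Lengths are in mm, angles in degrees, forces in N, time in s.
With the tool pointing down it reaches from about 300 to 850 mm from the base axis. Payload 4.2 kg.
Tool frame: the origin (TCP) lies midway between the tips of the shut fingers; the grasp point (between the pads) lies 19 mm behind it; z points along the fingers, y is the line along which they close (so a half turn about z gives the same grasp; the last joint's range is limited). The gripper opens to 91 mm and grips with 3 to 60 N. Pads are 32 mm wide; open, the fingers measure 118 mm over their backs; the gripper's body (76 mm by 178 mm) begins 60 mm behind the grasp point.
Start: joints at [-65.89, 18.312, 89.639, -0, 72.044, -1.146], TCP at [245.337, -520.051, 213.976] pointing down, gripper open.
Joint ranges: [-177.97, 177.97], [-48.28, 115.42], [12.27, 149.76], [-77.06, 257.06], [2.81, 150.46], [-146.56, 146.56]. Speed limits (degrees/s): [147.25, 147.25, 180, 180, 180, 180].

## Interface

Orientations are given as [roll, pitch, yaw] about the fixed x, y, z axes, in that order (R = Rz(yaw) Ry(pitch) Rx(roll)).
In Python, from workcell import state, grab_frame, camera_model, workorder gives the robot as it stands.
- The arm moves only by the tool carry_out, never from a script. Its argument "commands" is a list of rows, each a list of 7 numbers: the turn, a rotation vector about the tool's x, y, z in degrees, then the shift along the tool's x, y, z in mm, then the opening, from -1 (shut) to 1 (fully open). In form: [[ax, ay, az, dx, dy, dz, hand], ...]. A call has 1 to 20 rows; each row is the pose to reach, as a shift and turn from the pose commanded when the call began, along the tool's axes at that moment; what a row does not reach only later rows make up. A row lasts 1/10 s, in which the tool goes at most 50 mm and 8.59 degrees, less where a joint would pass 70% of its speed; a pose out of reach is approached as far as the arm can. A call with a gripper value outside its range is refused whole. The fingers move at their own pace and stop on an object; "force" is the grip in N (left out, the last holds). Time passes only in rows, so rows that repeat a pose let the fingers close. It gives the time, the measured TCP pose, the force, the opening and the grip force at its end, in the units of the state.
- state(): the state, without advancing time (a new reading comes with each control period).
- grab_frame(name): name is "scene" or "top" or "wrist"; returns the picture (480x640x3 uint8, red, green, blue); there is no depth.
- camera_model(name): a dict with "fx", "fy", "cx", "cy" (pixels), "origin" and "rotation" of the camera in the world; the wrist camera has in their place "mount" (4x4, takes a point from camera to tool coordinates, whose origin is the TCP and whose axes are the flange's). Camera axes: x right, y up, looking along -z (the intrinsics and any distortion apply to the point x, -y, -z); pixel columns grow to the right and rows downward; lengths in mm; the calibration is good to about 2 mm. A picture is of the moment at which its call begins: read the wrist's pose just before it. camera_model takes no time and is no camera call.
- workorder.job_done(): hands the job in; it is judged then, once.
The state is a dict: "time_s": time; "qpos": joint angles; "qvel": joint speeds; "effort": joint torques, N m; "ee_pos": TCP position; "ee_rot": TCP orientation; "force": force on the tool from outside, world axes, zero at the start; "torque": the same for the moment, N m; "gripper_width": finger opening in mm; "gripper_force": force on a finger pad.
Only numpy, scipy, OpenCV 4.12 (cv2) and the standard library are available. Lean on these libraries where they do the work, as an engineer would, in place of code of your own. Each camera call takes 0.05 s, during which the arm holds its last target. There are 200 camera calls.

## Working session

There is one attempt and no reset: what is moved stays moved. The work goes in short steps, Python scripts to look and compute and a tool call to move; the robot and the scene stay as the last step left them, time stands still between calls to the robot, and variables do not carry over. Pictures are saved under pics/ and viewed, at most 10 in all, crops included, and the job is handed in when it is done.

Besides the shell and the picture viewer there is one more tool, called after "Emit:" as a command line: name --pt "numbers of a row" for each row, then --argument value for the rest. carry_out: Moves the arm, as the interface text tells. Its arguments: {"type":"object","properties":{"commands":{"type":"array"},"force":{"type":"number"}},"required":["commands"]}

```bash
mkdir -p pics; ls; python3 - <<'E'
from workcell import state, grab_frame, camera_model
import cv2
s=state();print({k:s[k] for k in('time_s','ee_pos','ee_rot','gripper_width')})
for n in('scene','top','wrist'):
    print(n,camera_model(n)); cv2.imwrite(f'pics/{n}0.png',grab_frame(n)[...,::-1])
E
```

```text
pics
{'time_s': 0.0, 'ee_pos': array([ 245.11039967, -519.56467427,  213.1287773 ]), 'ee_rot': array([-1.79896653e+02,  8.79480660e-04,  2.52579000e+01]), 'gripper_width': 91.32312821175097}
scene {'fx': 570.877089585395, 'fy': 570.877089585395, 'cx': 324.6193677164065, 'cy': 241.16694715625997, 'origin': array([1398.72836725,  536.83593339, 1245.81121059]), 'rotation': array([ 38.15378408,   0.60562374, 124.74645093])}
top {'fx': 463.274223569642, 'fy': 463.274223569642, 'cx': 321.79697677852954, 'cy': 236.99966944071738, 'origin': array([ 420.05621438,    6.37038099, 1258.5928062 ]), 'rotation': array([ 11.0249899 ,   0.5791721 , -91.61945998])}
wrist {'fx': 352.8111188317111, 'fy': 352.8111188317111, 'cx': 321.07202428203976, 'cy': 240.89359589367874, 'mount': array([[-9.82744333e-04,  9.62516452e-01,  2.71221520e-01,
         7.67885246e+01],
       [ 9.99999135e-01,  7.08943302e-04,  1.10748547e-03,
        -7.93498155e-01],
       [ 8.73692302e-04,  2.71222374e-01, -9.62516317e-01,
        -1.70503269e+02],
       [ 0.00000000e+00,  0.00000000e+00,  0.00000000e+00,
         1.00000000e+00]])}
```

View pics/scene0.png

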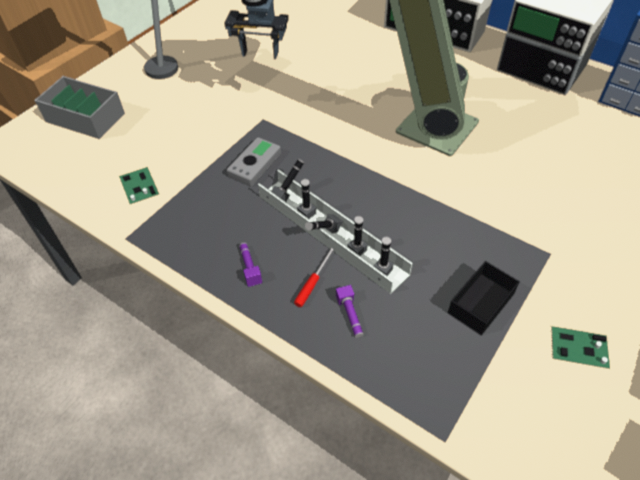

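View pics/top0.png

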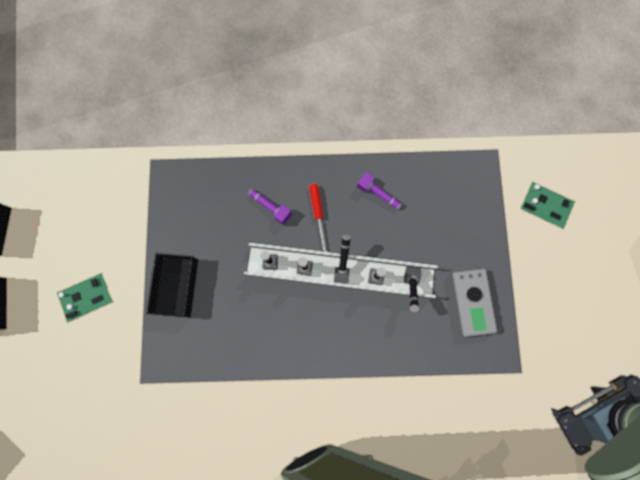

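The top picture shows the posts as follows:
- **Near post:** the toppled black one at (414,290), leaning towards the robot (down in the picture).
- **Far post:** the toppled black one at (345,255), leaning away.
- **Standing posts:** (270,260), (305,266) and (377,275).
- **Look-alikes:** purple, at (270,206) and (380,190), on the mat outside the channel. They don't fit the description.

I'll enlarge to confirm and measure.

```bash
cat > h.py <<'E'
import numpy as np, cv2
from scipy.spatial.transform import Rotation as R
from workcell import state, grab_frame, camera_model
def rot(e): return R.from_euler('xyz',e,degrees=True).as_matrix()
def cam(n,s=None):
    c=camera_model(n)
    if n=='wrist':
        s=s or state(); A=rot(s['ee_rot']); M=c['mount']
        return c,A@M[:3,:3],A@M[:3,3]+s['ee_pos']
    return c,rot(c['rotation']),c['origin']
def ray(C,uv):
    c,A,o=C; d=A@np.array([(uv[0]-c['cx'])/c['fx'],-(uv[1]-c['cy'])/c['fy'],-1]); return o,d/np.linalg.norm(d)
def onz(C,uv,z):
    o,d=ray(C,uv); return o+d*(z-o[2])/d[2]
def proj(C,p):
    c,A,o=C; q=A.T@(np.asarray(p,float)-o); return np.array([c['cx']-c['fx']*q[0]/q[2],c['cy']+c['fy']*q[1]/q[2]])
def tri(Cs,uvs):
    S=np.zeros((3,3));b=np.zeros(3);L=[]
    for C,u in zip(Cs,uvs):
        o,d=ray(C,u);P=np.eye(3)-np.outer(d,d);S+=P;b+=P@o;L.append((o,P))
    x=np.linalg.solve(S,b);return x,[np.linalg.norm(P@(x-o)) for o,P in L]
E
python3 - <<'E'
import cv2,numpy as np
a=cv2.imread('pics/top0.png')[225:325,235:455];b=cv2.imread('pics/scene0.png')[150:300,250:420]
a=cv2.resize(a,None,fx=3.6,fy=3.6,interpolation=2)
cv2.imwrite('pics/topc.png',a)
cv2.imwrite('pics/scenec.png',cv2.resize(b,None,fx=4,fy=4,interpolation=2))
E
```

```text
(no output)
```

View pics/topc.png

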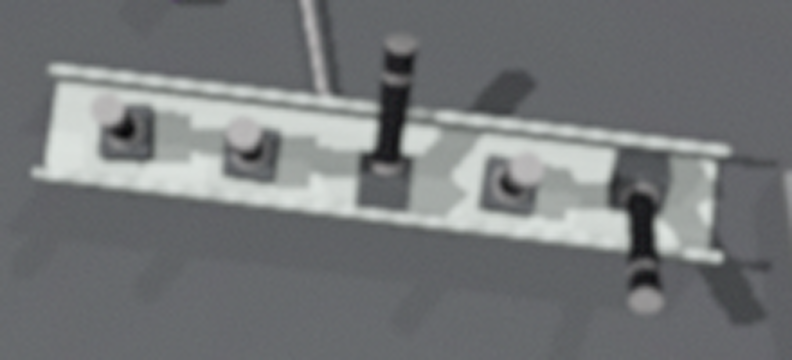

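View pics/scenec.png

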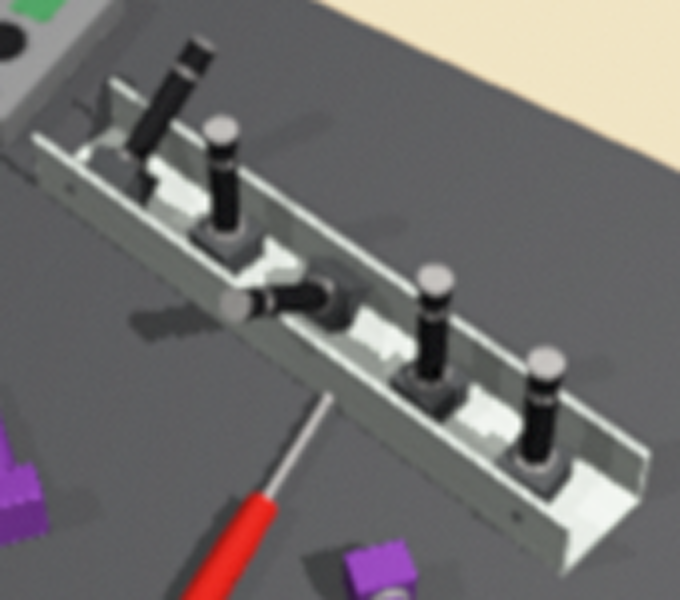

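Both targets are confirmed. In the top crop, the near post's cap is at (645,300) and the far post's at (401,44). Next I'll triangulate across the two views.

```bash
python3 - <<'E'
from h import *
T=cam('top');S=cam('scene')
D=dict(ncap=((645,300),(203,44)),nbase=((640,192),(133,155)),fcap=((401,44),(235,304)),fbase=((385,163),(325,293)),
s_a=((107,108),(545,362)),s_b=((243,132),(435,278)),s_c=((525,168),(220,130)),
w_far_R=((729,150),(35,137)),w_near_R=((720,257),(112,80)),w_near_L=((36,172),(650,455)),w_far_L=((50,68),(567,535)))
np.set_printoptions(precision=1,suppress=True)
P={}
for k,(a,b) in D.items():
    x,e=tri([T,S],[(235+a[0]/3.6,225+a[1]/3.6),(250+b[0]/4,150+b[1]/4)]);P[k]=x;print(k,x,e[0])
for a in'nf':
    d=P[a+'cap']-P[a+'base'];print(a,np.linalg.norm(d),np.degrees(np.arccos(d[2]/np.linalg.norm(d))),d)
for a in('near','far'):
    d=P[f'w_{a}_L']-P[f'w_{a}_R'];print(np.linalg.norm(d),np.degrees(np.arctan2(-d[0],d[1])))
print(np.mean([P[k] for k in P if k[0]=='w'],axis=0))
E
```

```text
ncap [ 460.1 -212.4   95.3] 0.33048305202317185
nbase [ 538.9 -222.2   43. ] 1.33863444193093
fcap [644.6 -51.3  95.1] 0.2390780357264443
fbase [565.7 -36.8  38.7] 2.1573954998007543
s_a [598.8 153.4 132.2] 0.1779909405830083
s_b [579.6  60.5 132.3] 0.06790445251722488
s_c [ 549.7 -130.5  130.9] 0.43334924145725434
w_far_R [ 567.5 -288.7   47.3] 0.7336149424009806
w_near_R [ 490.5 -276.7   48.4] 0.10735950927894748
w_near_L [565.9 218.1  46.8] 1.7545677144374785
w_far_L [645.  206.5  41.6] 0.959302897688389
n 95.10447055265531 56.61208770598618 [-78.8   9.9  52.3]
f 98.0878945563275 54.8799198739108 [ 78.9 -14.5  56.4]
500.47623130922403 -8.66173672318198
501.20876987546677 -8.89926172848029
[567.2 -35.2  46. ]
```

```bash
cat >> h.py <<'E'
def rows(targets,s=None):
    """targets: list of (pos, euler) -> rows relative to present pose, in tool axes"""
    s=s or state(); A=rot(s['ee_rot']); o=[]
    for p,e in targets:
        B=e if np.ndim(e)==2 else rot(e)
        r=R.from_matrix(A.T@B).as_rotvec(degrees=True); d=A.T@(np.array(p)-s['ee_pos'])
        o.append(np.round(np.r_[r,d],1).tolist())
    return o
E
python3 -c "
from h import *
print(rows([((530,-120,260),(180,0,-8.8))]))"
```

```text
[[-0.1, 0.0, 34.1, 428.1, -240.0, -46.3]]
```

Emit:
carry_out --pt "0 0 34 428 -240 -46 1" --pt "0 0 34 428 -240 -46 1" --pt "0 0 34 428 -240 -46 1" --pt "0 0 34 428 -240 -46 1" --pt "0 0 34 428 -240 -46 1" --pt "0 0 34 428 -240 -46 1" --pt "0 0 34 428 -240 -46 1" --pt "0 0 34 428 -240 -46 1" --pt "0 0 34 428 -240 -46 1" --pt "0 0 34 428 -240 -46 1" --pt "0 0 34 428 -240 -46 1" --pt "0 0 34 428 -240 -46 1" --pt "0 0 34 428 -240 -46 1" --pt "0 0 34 428 -240 -46 1"

```text
time_s: 1.55
ee_pos: [529.1, -121.6, 259.8]
ee_rot: [180.0, 0.0, -8.9]
force: [-0.3, -0.3, 1.0]
gripper_width: 91.5
gripper_force: 0.0
```

```bash
python3 - <<'E'
from h import *
s=state();print(s['time_s'],s['ee_pos'],s['ee_rot'],s['qpos'])
im=grab_frame('wrist');cv2.imwrite('pics/w1.png',im[...,::-1])
import pickle;pickle.dump(s,open('w1.pkl','wb'))
E
```

```text
1.55 [ 529.09372723 -121.64442945  259.75672848] [ 1.79970998e+02  4.32755226e-02 -8.85459059e+00] [-1.41413594e+01  1.39464874e+01  8.91789971e+01 -3.37418715e-02
  7.69149370e+01  8.47208709e+01]
```

View pics/w1.png

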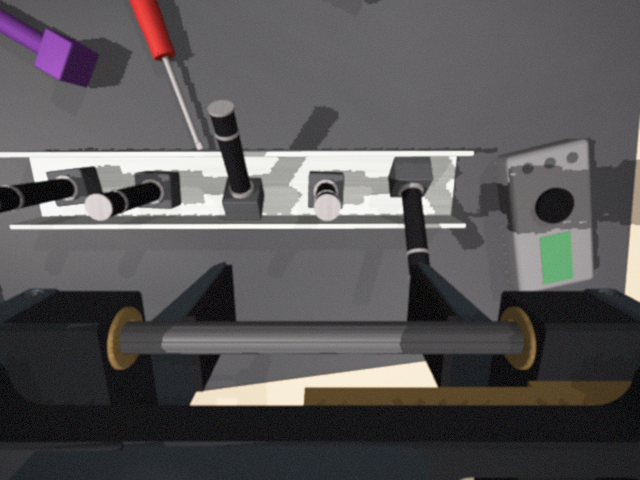

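The wrist view shows the far post's cap at (222,106) and base at (241,191). The near post's base is at (410,187) and its ring at (417,251). The rack walls run level in the picture, so the yaw is right. I'll refine with three views.

```bash
python3 - <<'E'
from h import *
import pickle
np.set_printoptions(precision=1,suppress=True)
T=cam('top');S=cam('scene');W=cam('wrist',pickle.load(open('w1.pkl','rb')))
t=lambda a:(235+a[0]/3.6,225+a[1]/3.6); c=lambda b:(250+b[0]/4,150+b[1]/4)
P={}
P['nbase']=tri([T,S,W],[t((640,192)),c((133,155)),(410,187)])
P['nring']=tri([T,S,W],[t((642,265)),c((184,71)),(417,251)])
P['fbase']=tri([T,S,W],[t((385,163)),c((325,293)),(241,191)])
P['fcap']=tri([T,S,W],[t((401,44)),c((235,304)),(222,106)])
P['s_c']=tri([T,S,W],[t((525,168)),c((220,130)),(327,206)])
P['wRfar']=tri([T,S,W],[t((729,150)),c((35,137)),(474,152)])
P['wRnear']=tri([T,S,W],[t((720,257)),c((112,80)),(465,226)])
for k,v in P.items(): print(k,v[0],np.array(v[1]))
for a,b in(('nbase','nring'),('fbase','fcap')):
    d=P[b][0]-P[a][0];print(d,np.linalg.norm(d),np.degrees(np.arccos(d[2]/np.linalg.norm(d))),np.degrees(np.arctan2(d[1],d[0])))
E
```

```text
nbase [ 540.1 -221.6   43.4] [1.8 1.6 1.9]
nring [ 484.  -212.5   88.1] [0.5 0.3 0.6]
fbase [565.8 -36.7  38.9] [2.2 2.1 0.2]
fcap [646.  -50.7  96.9] [1.8 0.1 1.9]
s_c [ 550.3 -129.9  131.4] [0.9 0.6 1. ]
wRfar [ 568.  -288.9   47.7] [0.4 1.3 1.1]
wRnear [ 490.4 -276.6   48.4] [0.2 0.1 0.2]
[-56.1   9.1  44.7] 72.31897336653016 51.81955434583831 170.7485486289922
[ 80.2 -14.   58. ] 99.92052979952219 54.545038280315445 -9.906929023331005
```

```bash
cat >> h.py <<'E'
C0=np.array([567.3,-35.5,0]); K=rot((0,0,-8.8))
def tool(phi):  # tilt of the tool's back towards rack -x
    a=np.radians(phi);c,s=np.cos(a),np.sin(a)
    return K@np.array([[c,0,s],[0,-1,0],[s,0,-c]])
def pose(x,y,z,phi,back=0):  # grasp point in rack frame -> TCP pose
    A=tool(phi); return C0+K@np.array([x,y,z])+A[:,2]*(19-back),A
def post(ox,oz,th,y,t,phi,back=0): # th: lean towards -x
    a=np.radians(th); return pose(ox-t*np.sin(a),y,oz+t*np.cos(a),phi,back)
E
python3 -c "
from h import *
for r in rows([post(0,40.2,52,-188,70,30,90),post(0,40.2,52,-188,70,30)]): print(r)"
```

```text
[0.0, 30.0, -0.1, -66.0, 97.1, 115.1]
[0.0, 30.0, -0.1, -20.9, 97.0, 193.0]
```

Emit:
carry_out --pt "0 30 0 -66 97 115 1" --pt "0 30 0 -66 97 115 1" --pt "0 30 0 -66 97 115 1" --pt "0 30 0 -66 97 115 1" --pt "0 30 0 -66 97 115 1" --pt "0 30 0 -66 97 115 1" --pt "0 30 0 -66 97 115 1" --pt "0 30 0 -66 97 115 1"

```text
time_s: 2.4
ee_pos: [451.7, -207.3, 146.6]
ee_rot: [179.9, -30.2, -8.7]
force: [0.0, -0.0, 1.1]
gripper_width: 91.4
gripper_force: 0.0
```

```bash
python3 - <<'E'
from h import *
s=state();print(s['time_s'],s['ee_pos'],s['ee_rot'],s['qpos'])
im=grab_frame('wrist');cv2.imwrite('pics/w2.png',im[...,::-1])
print(rows([post(0,40.2,52,-188,70,30)]))
W=cam('wrist',s)
for t in (0,80,100): p,_=post(0,40.2,52,-188,t,30,19); print(t,proj(W,p))
E
```

```text
2.4 [ 451.65828801 -207.34203656  146.63453839] [179.91285645 -30.15073644  -8.71684566] [-34.40283019   3.94091794 127.29434291  31.61279499  24.3754867
  38.14829134]
[[0.0, -0.2, 0.1, -3.7, 0.7, 90.2]]
0 [322.50670933 204.69155018]
80 [322.95070147 265.25470043]
100 [323.09981145 285.59418139]
```

View pics/w2.png

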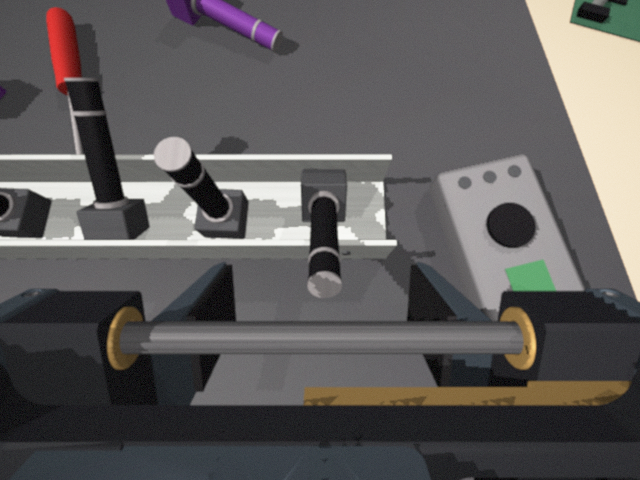

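The post is centred between the fingers: base at (322,205) and cap at (324,285), as predicted. I'll descend and grip.

Emit:
carry_out --pt "0 0 0 -2 0 20 1" --pt "0 0 0 -3 1 40 1" --pt "0 0 0 -4 1 60 1" --pt "0 0 0 -4 1 75 1" --pt "0 0 0 -4 1 90 1" --pt "0 0 0 -4 1 90 1" --pt "0 0 0 -4 1 90 1" --pt "0 0 0 -4 1 90 -1" --pt "0 0 0 -4 1 90 -1" --pt "0 0 0 -4 1 90 -1" --pt "0 0 0 -4 1 90 -1" --pt "0 0 0 -4 1 90 -1" --pt "0 0 0 -4 1 90 -1" --pt "0 0 0 -4 1 90 -1" --pt "0 0 0 -4 1 90 -1" --force 40

```text
time_s: 3.95
ee_pos: [490.9, -213.6, 65.0]
ee_rot: [180.0, -30.0, -8.7]
force: [-0.7, 0.3, -0.7]
gripper_width: 29.9
gripper_force: 0.0
```

```bash
python3 - <<'E'
from h import *
s=state();print(s['time_s'],s['ee_pos'],s['ee_rot'],s['gripper_width'],s['gripper_force'],s['qpos'])
A=tool(30); 
g=s['ee_pos']-19*rot(s['ee_rot'])[:,2]; r=K.T@(g-C0); print('grasp rack',r)
# post geometry about actual grasp: keep t=70
T=[]
N=13
for i in range(1,4): T.append(post(-1*i,40.2+2.7*i,52,-188,70,30))
for i in range(1,N+1):
    u=i/N; T.append(post(-3,48.3,52*(1-u),-188,70,30-52*u))
for r in rows(T): print(r)
E
```

```text
3.95 [ 490.92497037 -213.56469603   64.99604671] [179.99686597 -29.99999674  -8.74695019] 29.87754533733446 0.0 [-31.80217133  15.27620178 129.58289544  58.0165177   13.34375627
  12.45891327]
grasp rack [ -57.73459142 -187.66064083   81.4505299 ]
[-0.0, 0.0, 0.0, 3.6, 0.3, -3.1]
[-0.0, 0.0, 0.0, 4.1, 0.3, -6.0]
[-0.0, 0.0, 0.0, 4.6, 0.3, -8.8]
[-0.0, -4.0, 0.0, 7.9, 0.3, -10.5]
[-0.0, -8.0, 0.0, 11.2, 0.4, -12.0]
[-0.0, -12.0, 0.0, 14.7, 0.4, -13.3]
[-0.0, -16.0, 0.0, 18.3, 0.4, -14.3]
[-0.0, -20.0, 0.0, 21.9, 0.4, -15.0]
[-0.0, -24.0, 0.1, 25.5, 0.4, -15.5]
[-0.0, -28.0, 0.1, 29.2, 0.4, -15.8]
[-0.0, -32.0, 0.1, 32.9, 0.4, -15.7]
[-0.0, -36.0, 0.1, 36.6, 0.4, -15.5]
[-0.0, -40.0, 0.1, 40.2, 0.4, -14.9]
[-0.0, -44.0, 0.1, 43.8, 0.4, -14.2]
[-0.0, -48.0, 0.1, 47.4, 0.4, -13.1]
[-0.0, -52.0, 0.1, 50.9, 0.4, -11.8]
```

Emit:
carry_out --pt "0 0 0 0 0 0 -1" --pt "0 0 0 0 0 0 -1" --pt "0 0 0 0 0 0 -1" --pt "0 0 0 0 0 0 -1" --force 40

```text
time_s: 4.35
ee_pos: [491.0, -213.5, 65.0]
ee_rot: [180.0, -30.0, -8.7]
force: [-0.5, 0.2, -0.1]
gripper_width: 21.4
gripper_force: 40.0
```

```bash
cat >> h.py <<'E'
def swing(y,sgn,N=13,lift=8.1,sh=3,ang=52,s=None):
    """rigid swing of the held post about its origin; sgn +1 leans to -x"""
    s=s or state(); A=rot(s['ee_rot']); O=C0+K@np.array([0,y,40.2]); T=[]
    for i in range(1,4): T.append((s['ee_pos']+K@np.array([-sgn*sh*i/3,0,lift*i/3]),A))
    L=K@np.array([-sgn*sh,0,lift])
    for i in range(1,N+1):
        Q=R.from_rotvec(K[:,1]*sgn*ang*i/N,degrees=True).as_matrix()
        T.append((O+L+Q@(s['ee_pos']-O),Q@A))
    return rows(T,s)
E
python3 - <<'E'
from h import *
s=state();print(s['time_s'],s['ee_pos'],s['ee_rot'],s['gripper_width'],s['gripper_force'],s['force'],s['qpos'])
for r in swing(-188,1): print(r)
E
```

```text
4.35 [ 490.96907924 -213.50281741   64.98088535] [179.99909865 -29.99918352  -8.7386742 ] 21.434567279747863 39.962013959884644 [-0.49624703  0.24331804 -0.10181105] [-31.79559103  15.27935471 129.5808387   58.01987594  13.34635907
  12.45396255]
[0.0, 0.0, 0.0, 0.5, -0.0, -2.8]
[0.0, 0.0, 0.0, 1.0, -0.0, -5.7]
[0.0, 0.0, 0.0, 1.5, -0.0, -8.5]
[0.0, -4.0, 0.0, 4.7, -0.0, -10.5]
[0.0, -8.0, 0.0, 8.1, 0.0, -12.2]
[0.0, -12.0, 0.0, 11.6, 0.0, -13.6]
[0.0, -16.0, 0.0, 15.1, 0.0, -14.8]
[0.0, -20.0, 0.0, 18.8, 0.0, -15.8]
[0.0, -24.0, 0.0, 22.5, 0.0, -16.5]
[0.0, -28.0, 0.0, 26.3, 0.0, -17.0]
[0.0, -32.0, 0.0, 30.1, 0.0, -17.1]
[0.0, -36.0, 0.0, 33.8, 0.0, -17.1]
[0.0, -40.0, 0.0, 37.6, 0.0, -16.7]
[0.0, -44.0, 0.0, 41.3, 0.0, -16.1]
[0.0, -48.0, 0.0, 45.0, 0.0, -15.3]
[0.0, -52.0, 0.0, 48.6, 0.0, -14.1]
```

Emit:
carry_out --pt "0 0 0 0.5 0 -3 -1" --pt "0 0 0 1 0 -6 -1" --pt "0 0 0 1.5 0 -8.5 -1" --pt "0 -4 0 4.5 0 -10.5 -1" --pt "0 -8 0 8 0 -12 -1" --pt "0 -12 0 11.5 0 -13.5 -1" --pt "0 -16 0 15 0 -15 -1" --pt "0 -20 0 19 0 -16 -1" --pt "0 -24 0 22.5 0 -16.5 -1" --pt "0 -28 0 26.5 0 -17 -1" --pt "0 -32 0 30 0 -17 -1" --pt "0 -36 0 34 0 -17 -1" --pt "0 -40 0 37.5 0 -16.5 -1" --pt "0 -44 0 41.5 0 -16 -1" --pt "0 -48 0 45 0 -15.5 -1" --pt "0 -52 0 48.5 0 -14 -1" --pt "0 -52 0 48.5 0 -14 -1" --pt "0 -52 0 48.5 0 -14 -1" --force 40

```text
time_s: 6.15
ee_pos: [525.5, -218.9, 100.8]
ee_rot: [180.0, 22.0, -8.8]
force: [-0.2, -0.0, -2.0]
gripper_width: 21.1
gripper_force: 40.0
```

```bash
python3 - <<'E'
from h import *
s=state();print(s['time_s'],s['ee_pos'],s['ee_rot'],s['gripper_width'],s['gripper_force'],s['force'],s['qpos'])
im=grab_frame('wrist');sc=grab_frame('scene')[150:300,250:420]
sc=cv2.resize(sc,None,fx=2.8,fy=2.8,interpolation=2)
w=cv2.resize(im[120:480,130:450],None,fx=1,fy=1)
o=np.zeros((420,800,3),np.uint8);o[:sc.shape[0],:sc.shape[1]]=sc;o[:w.shape[0],480:800]=w
cv2.imwrite('pics/c3.png',o[...,::-1])
E
```

```text
6.15 [ 525.45106905 -218.8908611   100.83631884] [179.9768004   21.97332111  -8.76022855] 21.06881472499252 39.95993256568909 [-0.18441759 -0.02543479 -1.97864235] [-21.06525332  34.40455248  83.34504046  -4.62378219  83.7810601
  79.06599729]
```

View pics/c3.png

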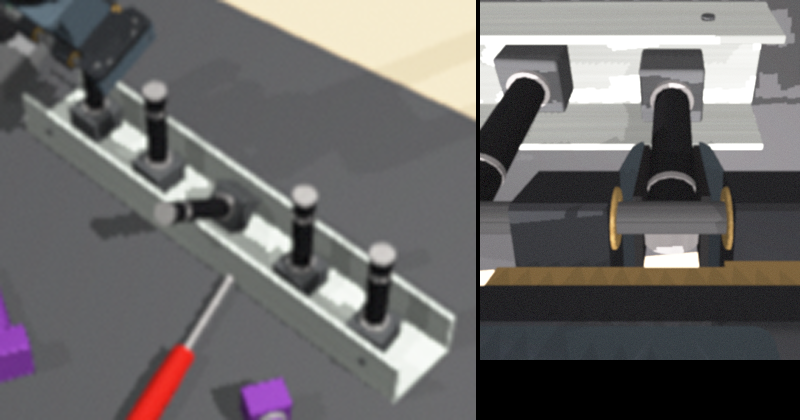

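The post hangs upright above its place (wrist inset: foot at about (672,80)). I'll lower it slowly while watching the force.

Emit:
carry_out --pt "0 0 0 1 0 2.5 -1" --pt "0 0 0 2 0 5 -1" --pt "0 0 0 3 0 7.5 -1" --pt "0 0 0 3.5 0 9 -1" --pt "0 0 0 4 0 10 -1" --pt "0 0 0 4 0 10 -1" --pt "0 0 0 4 0 10 -1"

```text
time_s: 6.95
ee_pos: [525.4, -218.8, 90.7]
ee_rot: [180.0, 22.0, -8.7]
force: [0.9, -0.1, -1.7]
gripper_width: 21.4
gripper_force: 40.0
```

Emit:
carry_out --pt "0 0 0 0.2 0 0.5 -1" --pt "0 0 0 0.4 0 1 -1" --pt "0 0 0 0.4 0 1 -1" --pt "0 0 0 0.4 0 1 -1"

```text
time_s: 7.35
ee_pos: [525.5, -218.9, 90.6]
ee_rot: [180.0, 22.0, -8.8]
force: [-0.7, 0.4, 5.3]
gripper_width: 21.7
gripper_force: 40.0
```

Emit:
carry_out --pt "0 0 0 0.2 0 0.5 -1" --pt "0 0 0 0.4 0 1 -1" --pt "0 0 0 0.4 0 1 -1" --pt "0 0 0 0.4 0 1 -1" --force 10

```text
time_s: 7.75
ee_pos: [526.0, -219.3, 90.4]
ee_rot: [179.9, 21.9, -8.8]
force: [0.7, -0.4, 9.8]
gripper_width: 21.5
gripper_force: 10.0
```

```bash
python3 - <<'E'
from h import *
s=state();print(s['time_s'],s['ee_pos'],s['ee_rot'],s['gripper_width'],s['gripper_force'],s['force'])
im=grab_frame('wrist');sc=grab_frame('scene')[140:215,250:335]
sc=cv2.resize(sc,None,fx=5,fy=5,interpolation=2)
w=im[120:480,130:450]
o=np.zeros((400,800,3),np.uint8);o[:sc.shape[0],:sc.shape[1]]=sc;o[:w.shape[0],480:800]=w
cv2.imwrite('pics/c4.png',o[...,::-1])
W=cam('wrist',s)
for th in(0,4,-4):
  for ox in (-3,):
    print(th,[proj(W,post(ox,37,th,-188,t,0,19)[0])-[-350,120] for t in(0,80)])
E
```

```text
7.75 [ 526.01269105 -219.25166521   90.4087118 ] [179.93203998  21.89152371  -8.76442694] 21.46044328237736 10.001704841852188 [ 0.7372112  -0.39954284  9.76182314]
0 [array([672.7582438 , 100.07859735]), array([673.52020819, 200.9922316 ])]
4 [array([672.7582438 , 100.07859735]), array([673.46495065, 208.6229579 ])]
-4 [array([672.7582438 , 100.07859735]), array([673.57259185, 192.32137213])]
```

View pics/c4.png

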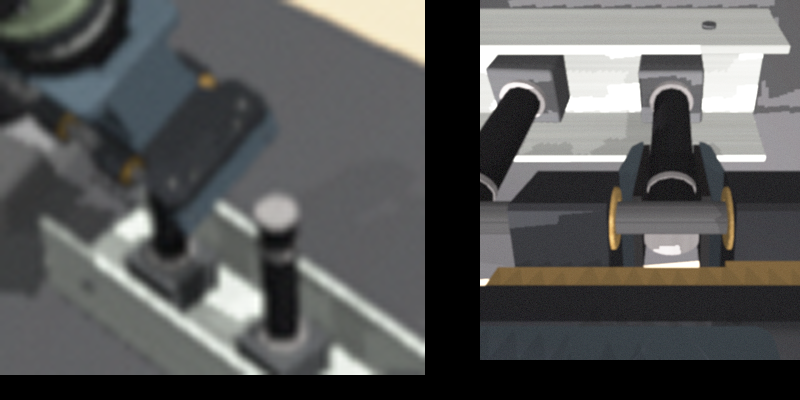

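Foot at (672,100) in the inset matches the upright prediction. I'll ease the grip to 3 N while still holding, so the foot squares up on the floor.

Emit:
carry_out --pt "0 0 0 0 0 0 -1" --pt "0 0 0 0 0 0 -1" --pt "0 0 0 0.2 0 0.5 -1" --pt "0 0 0 0.4 0 1 -1" --pt "0 0 0 0.4 0 1 -1" --pt "0 0 0 0.4 0 1 -1" --force 3

```text
time_s: 8.45
ee_pos: [525.7, -219.1, 87.4]
ee_rot: [180.0, 22.0, -8.7]
force: [1.6, -1.3, 4.3]
gripper_width: 21.5
gripper_force: 3.0
```

Emit:
carry_out --pt "0 0 0 0 0 -1 -1" --pt "0 0 0 0 0 -1 -1" --pt "0 0 0 0 0 -1 -1"

```text
time_s: 8.75
ee_pos: [525.6, -218.5, 87.5]
ee_rot: [-180.0, 22.1, -8.7]
force: [0.6, -0.4, -1.5]
gripper_width: 21.8
gripper_force: 3.0
```

Emit:
carry_out --pt "0 0 0 0 0 0 0" --pt "0 0 0 0 0 0 0" --pt "0 0 0 0 0 0 0" --pt "0 0 0 0 0 0 0" --pt "0 0 0 0 0 0 0" --pt "0 0 0 0 0 0 0" --pt "0 0 0 0 0 0 0"

```text
time_s: 9.45
ee_pos: [525.9, -218.9, 88.4]
ee_rot: [180.0, 22.0, -8.7]
force: [-0.5, 0.7, -0.6]
gripper_width: 45.6
gripper_force: 0.0
```

Emit:
carry_out --pt "0 0 0 0 0 -15 0" --pt "0 0 0 0 0 -40 0" --pt "0 0 0 0 0 -70 0" --pt "0 0 0 0 0 -100 0" --pt "0 0 0 0 0 -110 0.5" --pt "0 0 0 0 0 -110 1" --pt "0 0 0 0 0 -110 1"

```text
time_s: 10.15
ee_pos: [565.7, -224.9, 189.0]
ee_rot: [-180.0, 22.1, -8.7]
force: [-0.3, -0.5, -0.7]
gripper_width: 66.7
gripper_force: 0.0
```

```bash
python3 - <<'E'
from h import *
s=state();print(s['time_s'],s['ee_pos'],s['ee_rot'],s['gripper_width'],s['force'])
im=grab_frame('wrist');sc=grab_frame('scene')[140:260,250:400]
sc=cv2.resize(sc,None,fx=3,fy=3,interpolation=2)
w=cv2.resize(im[60:340,150:640],None,fx=.7,fy=.7)
o=np.zeros((400,800,3),np.uint8);o[:sc.shape[0],:sc.shape[1]]=sc;o[:w.shape[0],456:456+w.shape[1]]=w
cv2.imwrite('pics/c5.png',o[...,::-1]); cv2.imwrite('pics/w5.png',im[...,::-1])
# far post: pre-grasp, tool back leaning away (phi<0)
print(rows([(np.array([525,-100,270]),tool(-10)),post(0,40.2,-52,-2,70,-20,90),post(0,40.2,-52,-2,70,-20)]))
E
```

```text
10.15 [ 565.71571775 -224.90013374  189.03728549] [-179.97373597   22.13678988   -8.73627648] 66.6516604374132 [-0.28532073 -0.54392832 -0.73991154]
[[-0.0, 12.2, 0.1, -85.3, -117.3, -52.9], [-0.0, 2.2, 0.1, 63.2, -185.3, 16.1], [-0.0, 2.2, 0.1, 66.7, -185.3, 106.0]]
```

View pics/c5.png

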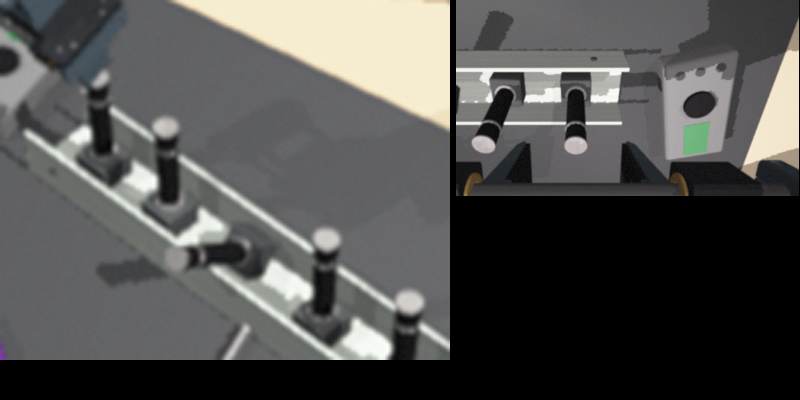

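The near post stands upright, like its neighbour (left panel, cap at (97,80), foot at (103,162)). Next is the far post.

```bash
python3 -c "
from h import *
print(rows([(post(0,40.2,-52,-2,70,-33,90)[0]+[0,0,45],tool(-33)),post(0,40.2,-52,-2,70,-33,90)]))"
```

```text
[[-0.0, -10.8, 0.1, 62.3, -185.3, -24.4], [-0.0, -10.8, 0.1, 79.3, -185.3, 17.3]]
```

Emit:
carry_out --pt "0 -5 0 20 -45 -24 1" --pt "0 -11 0 62 -90 -24 1" --pt "0 -11 0 62 -135 -24 1" --pt "0 -11 0 62 -185 -24 1" --pt "0 -11 0 62 -185 -24 1" --pt "0 -11 0 70 -185 -4 1" --pt "0 -11 0 79 -185 17 1" --pt "0 -11 0 79 -185 17 1" --pt "0 -11 0 79 -185 17 1" --pt "0 -11 0 79 -185 17 1"

```text
time_s: 11.25
ee_pos: [661.0, -53.0, 146.2]
ee_rot: [180.0, 32.9, -8.8]
force: [0.5, -0.4, 0.4]
gripper_width: 91.4
gripper_force: 0.0
```

```bash
python3 - <<'E'
from h import *
s=state();print(s['time_s'],s['ee_pos'],s['ee_rot'],s['qpos'],s['gripper_width'])
im=grab_frame('wrist');cv2.imwrite('pics/w6.png',im[...,::-1])
print(rows([post(0,40.2,-52,-2,70,-33)]))
W=cam('wrist',s)
for t in (0,80,100): p,_=post(0,40.2,-52,-2,t,0,19); print(t,proj(W,p))
E
```

```text
11.25 [661.00749438 -53.02483811 146.16045678] [179.99376959  32.91146106  -8.78227798] [ -6.26825992  48.19998503  53.1539929    1.46138926 111.52618818
  92.64726371] 91.42269674074959
[[0.0, -0.1, 0.0, 0.4, -1.0, 93.8]]
0 [321.20482956 252.43194187]
80 [321.15488477 249.52804452]
100 [321.1368943  248.48203956]
```

View pics/w6.png

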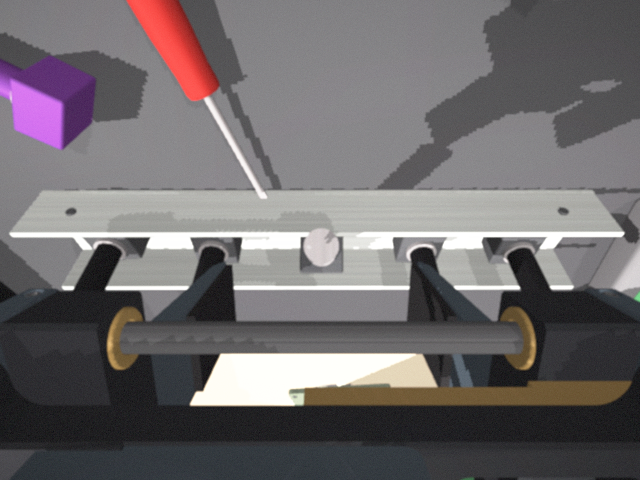

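The cap at (321,248) is where predicted, centred between the fingers. I'll descend and grip.

Emit:
carry_out --pt "0 0 0 0 -0.5 20 1" --pt "0 0 0 0 -0.5 40 1" --pt "0 0 0 0 -0.5 60 1" --pt "0 0 0 0 -0.5 75 1" --pt "0 0 0 0 -0.5 92 1" --pt "0 0 0 0 -0.5 92 -1" --pt "0 0 0 0 -0.5 92 -1" --pt "0 0 0 0 -0.5 92 -1" --pt "0 0 0 0 -0.5 92 -1" --pt "0 0 0 0 -0.5 92 -1" --pt "0 0 0 0 -0.5 92 -1" --pt "0 0 0 0 -0.5 92 -1" --pt "0 0 0 0 -0.5 92 -1" --pt "0 0 0 0 -0.5 92 -1" --pt "0 0 0 0 -0.5 92 -1" --pt "0 0 0 0 -0.5 92 -1" --pt "0 0 0 0 -0.5 92 -1" --pt "0 0 0 0 -0.5 92 -1" --force 40

```text
time_s: 13.1
ee_pos: [611.3, -44.4, 67.8]
ee_rot: [180.0, 33.0, -8.7]
force: [0.3, 1.0, -1.2]
gripper_width: 21.7
gripper_force: 40.0
```

```bash
python3 - <<'E'
from h import *
s=state();print(s['time_s'],s['ee_pos'],s['ee_rot'],s['gripper_width'],s['gripper_force'],s['force'],s['qpos'])
g=s['ee_pos']-19*rot(s['ee_rot'])[:,2]; print(K.T@(g-C0))
for r in swing(-2,-1): print(r)
E
```

```text
13.1 [611.34568782 -44.36913079  67.77454629] [179.99555885  33.00283922  -8.74628434] 21.72046006343934 39.994545578956604 [ 0.3396858   0.95678008 -1.21800627] [-6.03292485 46.3500209  68.71933304  1.48721157 97.90168025 92.48053901]
[55.2329755  -2.01518536 83.70877422]
[0.0, 0.0, 0.0, -0.6, 0.0, -2.8]
[0.0, 0.0, 0.0, -1.3, 0.0, -5.6]
[0.0, 0.0, 0.0, -1.9, 0.0, -8.4]
[-0.0, 4.0, 0.0, -5.3, 0.0, -9.9]
[-0.0, 8.0, 0.0, -8.7, -0.0, -11.1]
[-0.0, 12.0, 0.0, -12.3, -0.0, -12.1]
[-0.0, 16.0, 0.0, -15.9, -0.0, -12.8]
[-0.0, 20.0, 0.0, -19.5, -0.0, -13.3]
[-0.0, 24.0, 0.0, -23.2, -0.0, -13.5]
[-0.0, 28.0, 0.0, -26.9, -0.0, -13.5]
[-0.0, 32.0, 0.0, -30.5, -0.0, -13.2]
[-0.0, 36.0, 0.0, -34.2, -0.0, -12.6]
[-0.0, 40.0, 0.0, -37.8, -0.0, -11.8]
[-0.0, 44.0, 0.0, -41.3, -0.0, -10.8]
[-0.0, 48.0, 0.0, -44.7, -0.0, -9.5]
[-0.0, 52.0, 0.0, -48.1, -0.0, -8.0]
```

Emit:
carry_out --pt "0 0 0 -0.5 0 -3 -1" --pt "0 0 0 -1.5 0 -5.5 -1" --pt "0 0 0 -2 0 -8.5 -1" --pt "0 4 0 -5.5 0 -10 -1" --pt "0 8 0 -8.5 0 -11 -1" --pt "0 12 0 -12.5 0 -12 -1" --pt "0 16 0 -16 0 -13 -1" --pt "0 20 0 -19.5 0 -13.5 -1" --pt "0 24 0 -23 0 -13.5 -1" --pt "0 28 0 -27 0 -13.5 -1" --pt "0 32 0 -30.5 0 -13 -1" --pt "0 36 0 -34 0 -12.5 -1" --pt "0 40 0 -38 0 -12 -1" --pt "0 44 0 -41.5 0 -11 -1" --pt "0 48 0 -44.5 0 -9.5 -1" --pt "0 52 0 -48 0 -8 -1" --pt "0 52 0 -48 0 -8 -1" --pt "0 52 0 -48 0 -8 -1" --force 40

```text
time_s: 14.9
ee_pos: [575.6, -38.9, 100.8]
ee_rot: [180.0, -18.9, -8.7]
force: [0.3, 0.4, -2.7]
gripper_width: 21.4
gripper_force: 40.0
```

```bash
python3 - <<'E'
from h import *
s=state();print(s['time_s'],s['ee_pos'],s['ee_rot'],s['gripper_width'],s['gripper_force'],s['force'],s['qpos'])
im=grab_frame('wrist');sc=grab_frame('scene')[170:290,260:400]
sc=cv2.resize(sc,None,fx=3.2,fy=3.2,interpolation=2)
w=im[120:480,130:450]
o=np.zeros((400,800,3),np.uint8);o[:sc.shape[0],:sc.shape[1]]=sc;o[:w.shape[0],480:800]=w
cv2.imwrite('pics/c7.png',o[...,::-1])
print(rows([(s['ee_pos']-[0,0,d],rot(s['ee_rot'])) for d in (3,6,9,10,11,12)]))
E
```

```text
14.9 [575.5897082  -38.85364327 100.81166277] [179.99092368 -18.90034512  -8.73906473] 21.430775892558987 39.99289870262146 [ 0.30425109  0.40422758 -2.68887661] [ -4.13108642  16.43018089 113.98907956  -2.93335945  30.77087119
  96.88151292]
[[-0.0, -0.1, -0.0, -2.6, 0.0, 2.7], [-0.0, -0.1, -0.0, -3.6, 0.0, 5.5], [-0.0, -0.1, -0.0, -4.5, 0.0, 8.4], [-0.0, -0.1, -0.0, -4.9, 0.0, 9.3], [-0.0, -0.1, -0.0, -5.2, 0.0, 10.2], [-0.0, -0.1, -0.0, -5.5, 0.0, 11.2]]
```

View pics/c7.png

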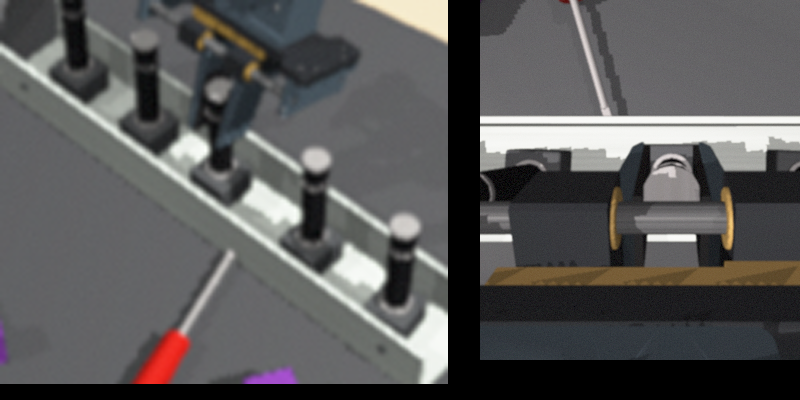

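The far post is upright in the gripper, just above its place (left panel, foot at about (220,180)). I'll lower it.

Emit:
carry_out --pt "0 0 0 -1 0 3 -1" --pt "0 0 0 -2 0 5.5 -1" --pt "0 0 0 -2.5 0 8 -1" --pt "0 0 0 -3 0 9 -1" --pt "0 0 0 -3.5 0 10 -1" --pt "0 0 0 -3.5 0 10.5 -1" --pt "0 0 0 -3.5 0 10.5 -1" --pt "0 0 0 -3.5 0 10.5 -1"

```text
time_s: 15.8
ee_pos: [576.1, -38.9, 89.7]
ee_rot: [180.0, -19.0, -8.7]
force: [0.3, -0.0, -2.6]
gripper_width: 21.7
gripper_force: 40.0
```

Not on the floor yet (force still -2.6 N).

Emit:
carry_out --pt "0 0 0 -0.2 0 0.5 -1" --pt "0 0 0 -0.3 0 1 -1" --pt "0 0 0 -0.5 0 1.5 -1" --pt "0 0 0 -0.5 0 1.5 -1" --pt "0 0 0 -0.5 0 1.5 -1"

```text
time_s: 16.3
ee_pos: [576.0, -38.9, 88.0]
ee_rot: [180.0, -19.0, -8.7]
force: [-0.7, 0.2, -2.6]
gripper_width: 21.5
gripper_force: 40.0
```

Emit:
carry_out --pt "0 0 0 -0.2 0 0.5 -1" --pt "0 0 0 -0.3 0 1 -1" --pt "0 0 0 -0.5 0 1.5 -1" --pt "0 0 0 -0.5 0 1.5 -1" --pt "0 0 0 -0.5 0 1.5 -1"

```text
time_s: 16.8
ee_pos: [576.3, -39.0, 87.5]
ee_rot: [180.0, -19.1, -8.7]
force: [-3.7, 1.0, 4.8]
gripper_width: 21.4
gripper_force: 40.0
```

Contact with the floor. I'll ease the grip and press lightly so the foot squares up.

Emit:
carry_out --pt "0 0 0 0 0 0 -1" --pt "0 0 0 0 0 0 -1" --pt "0 0 0 -0.2 0 0.5 -1" --pt "0 0 0 -0.3 0 1 -1" --pt "0 0 0 -0.3 0 1 -1" --pt "0 0 0 -0.3 0 1 -1" --force 8

```text
time_s: 17.4
ee_pos: [577.9, -39.2, 87.3]
ee_rot: [-180.0, -19.3, -8.7]
force: [-2.7, -0.2, 8.1]
gripper_width: 21.7
gripper_force: 8.0
```

Emit:
carry_out --pt "0 0 0 0 0 0 -1" --pt "0 0 0 0 0 0 -1" --pt "0 0 0 -0.2 0 0.5 -1" --pt "0 0 0 -0.3 0 1 -1" --pt "0 0 0 -0.3 0 1 -1" --pt "0 0 0 0 0 0 -1" --pt "0 0 0 0 0 0 -1" --force 3

```text
time_s: 18.1
ee_pos: [575.3, -38.8, 84.4]
ee_rot: [180.0, -18.9, -8.8]
force: [-0.6, -0.6, -0.5]
gripper_width: 21.9
gripper_force: 3.0
```

```bash
python3 - <<'E'
from h import *
s=state();print(s['time_s'],s['ee_pos'],s['gripper_force'],s['force'])
sc=grab_frame('scene')[160:270,260:400];sc=cv2.resize(sc,None,fx=5,fy=5,interpolation=2)
cv2.imwrite('pics/c8.png',sc[...,::-1])
E
```

```text
18.1 [575.26394044 -38.80790915  84.43114903] 2.9999275133013725 [-0.5871148  -0.6015528  -0.50377584]
```

View pics/c8.png

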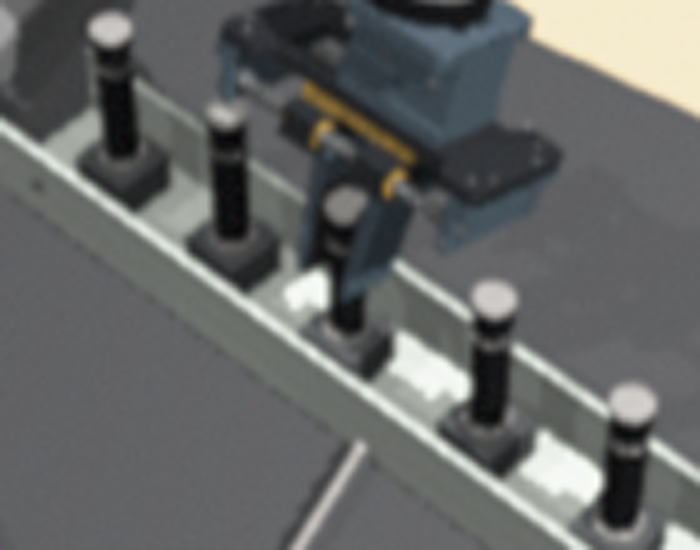

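All five posts look upright: the held one has its cap at (346,205) and foot at (348,335). That was my 12th picture, two over the limit of 10, so I'll do the remaining checks numerically. Now I'll release and back off.

Emit:
carry_out --pt "0 0 0 0 0 0 0" --pt "0 0 0 0 0 0 0" --pt "0 0 0 0 0 0 0" --pt "0 0 0 0 0 0 0" --pt "0 0 0 0 0 0 0" --pt "0 0 0 0 0 0 0" --pt "0 0 0 0 0 0 0"

```text
time_s: 18.85
ee_pos: [576.1, -39.0, 85.4]
ee_rot: [180.0, -19.0, -8.7]
force: [0.3, 0.2, 0.4]
gripper_width: 45.9
gripper_force: 0.0
```

Emit:
carry_out --pt "0 0 0 0 0 -15 0" --pt "0 0 0 0 0 -40 0" --pt "0 0 0 0 0 -80 0" --pt "0 0 0 0 0 -120 0" --pt "0 0 0 0 0 -160 0" --pt "0 0 0 0 0 -200 0" --pt "0 0 0 0 0 -200 0" --pt "0 0 0 0 0 -200 0" --pt "0 0 0 0 0 -200 0"

```text
time_s: 19.75
ee_pos: [511.0, -29.0, 273.0]
ee_rot: [180.0, -18.8, -8.7]
force: [1.0, 0.3, -0.0]
gripper_width: 45.3
gripper_force: 0.0
```

```bash
python3 - <<'E'
from h import *
np.set_printoptions(precision=1,suppress=True)
s=state();print(s['time_s'],s['ee_pos'],s['force'])
S=cam('scene');im=grab_frame('scene');cv2.imwrite('pics/s9.png',im[...,::-1])
g=im.astype(int); old=cv2.imread('pics/scene0.png').astype(int)[...,::-1]
# light caps: component near each predicted cap, centroid on the plane z=136 in rack frame
for nm,y in(('near',-188),('s_c',-95),('far',-2),('s_b',93),('s_a',188)):
    P=C0+K@np.array([0,y,136]);u=np.round(proj(S,P)).astype(int)
    x0,y0=u-9;w=cv2.resize(im[y0:y0+19,x0:x0+19],None,fx=4,fy=4,interpolation=2).mean(2)
    _,m=cv2.threshold(w.astype(np.uint8),0,255,cv2.THRESH_OTSU)
    n,l,st,c=cv2.connectedComponentsWithStats(m)
    k=1+np.argmin([np.hypot(*(c[i]-38))-st[i,4]/100 for i in range(1,n)])
    uv=c[k]/4+[x0,y0]; print(nm,uv,st[k,4]/16,K.T@(onz(S,uv,136)-C0))
d=np.abs(g-old).max(2);print('changed px near driver/bin:',(d[240:310,290:320]>60).sum(),(d[260:335,445:520]>60).sum())
E
```

```text
19.75 [511. -29. 273.] [ 1.   0.3 -0. ]
near [282.  165.7] 44.375 [  -1.8 -185.1  136. ]
s_c [305.1 182.1] 47.6875 [ -0.6 -94.1 136. ]
far [327.9 200.9] 65.375 [  7.2  -2.4 136. ]
s_b [358.8 219.5] 53.0625 [ -0.1  98.8 136. ]
s_a [384.8 240.5] 75.9375 [  7.  190.8 136. ]
changed px near driver/bin: 0 0
```

```bash
python3 -c "
from workcell import workorder
print(workorder.job_done())"
```

```text
the job is handed in; nothing more can be done
None
```

Both toppled posts now stand upright in their own places, each held until its foot was on the channel floor, and the job was handed in at about 20 s (verdict not shown); bin and screwdriver showed no change in the scene view, the meter was not checked, and I viewed 12 pictures, two over the limit of 10.

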